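# Hold a piston hard down on the sprung height gauge

### The job

Check the piston on the height gauge. With the gauge still empty, press the green key on its readout box (on) and then the blue key (zero), one at a time, each fully down and let up again, and do not press the orange key. Then take the piston, set it open end down over the gauge's post and push it down against the sprung plunger until it sits hard on the post; finish while still holding it pressed there, with the tape roll, dish, bearing and screwdriver left where they are.

Things in the scene. Friction and masses are not known exactly. Their poses are not given: they have to be found in the camera images.
- piston_center (a point): centre (half-way up, on the axis) of the loose bright aluminium engine piston: a round cup 48 mm in outside diameter and 48 mm tall, standing closed crown up, open end down, on the bench; its z axis points up. Wall 3.5 mm, inside bore 41 mm, crown 7 mm thick, so the flat inner face of the crown is 17 mm above this point and the cavity is 41 mm deep. About 0.13 kg
- gauge: height gauge, fixed: blue base plate 100 x 100 x 12 mm with an upright steel post in its middle. Origin on the post's axis at bench level, z up. The base and all at its foot stay below 18 mm
- post: the steel post, fixed on the gauge, 36 mm in diameter; origin at the centre of its flat top (the hard stop), 72 mm above the bench; z up. The top edge is chamfered 4 mm in and 8 mm down. A brass plunger 14 mm in diameter sticks up 10 mm from the middle of the top. With the piston seated its inner crown face lies on the post top, so the piston's centre is then 17 mm below this origin
- plunger (a joint): brass plunger's travel downwards in m: 0 fully up (10 mm proud of the post), 0.010 when flush with the post top. It takes 4 N to start and 12 N at flush, and springs back
- readout: grey readout box fixed on the bench, 120 x 180 x 40 mm, display on the +x half of its top, the three keys in a row along its y axis, 52 mm apart, on the other half, in any order. Origin at the centre of its underside, z up
- key_green_top (a point): top centre of the green round push key (cap 26 mm across in a black collar 40 mm across), switches the gauge on. At rest this point is 58 mm above the bench, on the box
- key_blue_top (a point): top centre of the blue round push key (cap 26 mm across in a black collar 40 mm across), zeroes the gauge. At rest this point is 58 mm above the bench, on the box
- key_orange_top (a point): top centre of the orange round push key (cap 26 mm across in a black collar 40 mm across), not to be pressed. At rest this point is 58 mm above the bench, on the box
- key_green (a joint): travel of the green key downwards in m: 0 up, 0.006 fully down (5 N; it starts at 1.5 N), where the cap is level with its collar; springs back
- key_blue (a joint): travel of the blue key downwards in m: 0 up, 0.006 fully down (5 N; it starts at 1.5 N), where the cap is level with its collar; springs back
- key_orange (a joint): travel of the orange key downwards in m: 0 up, 0.006 fully down (5 N; it starts at 1.5 N), where the cap is level with its collar; springs back
- tape: loose roll of blue tape lying flat, 68 mm across, 19 mm tall; origin at the centre of its underside. Leave alone
- dish: loose shallow steel dish, 90 mm across, 28 mm tall; origin at the centre of its underside. Leave alone
- bearing: loose steel bearing ring lying flat, 46 mm across, 14 mm tall; origin at the centre of its underside. Leave alone
- driver: loose screwdriver with a yellow handle lying on the bench, 200 mm long, handle 26 mm thick; origin under its middle; its length runs along its x axis. Leave alone
Mind the look-alikes: they are no part of the job. What is meant by the part that bears piston_center is not brown, pink or red, and is the larger of those in its own colour.

How it is judged:
On the way, in this order (a step that is already met when the one before it is completed fails the run):
1. the green key is pressed down, the other keys up, the gauge empty (value of joint key_green above 0.0045 m and value of joint each of key_blue, key_orange, plunger below 0.002 m), for 0.05 s.
2. then the blue key is pressed down, the other keys up, the gauge empty (value of joint key_blue above 0.0045 m and value of joint each of key_green, key_orange, plunger below 0.002 m), for 0.05 s.
At the end, for the whole second after the job is handed in: the robot is still pressing: the piston is upright (within 0.08 rad) over the post (axes within 6 mm), its crown on the post top within 1.5 mm, the plunger at least 8.5 mm down, the piston bearing on the post with more than 3 N, the fingers on the piston, all keys up (z of piston_center in the frame of post between -0.0195 and -0.0155 m and horizontal distance between piston_center and post below 0.006 m and angle between piston_center's own z axis and vertical below 0.08 rad and value of joint plunger above 0.0085 m and contact force between piston and post above 3 N and contact force between the fingers and piston above 2 N and value of joint each of key_green, key_blue, key_orange below 0.002 m); the arm keeps its last pose, push and grip.
It fails at once if the orange key is pressed (value of joint key_orange above 0.003 m).
It fails at once if two keys are pressed at once (value of joint each of key_green, key_blue above 0.003 m).
It fails at once if the tape roll, dish, bearing or screwdriver is disturbed (moved over 30 mm) (distance of any of tape, dish, bearing, driver from where it was at the start of the episode above 0.03 m).
It also fails if it takes over 64 s, if anything falls off the work surface, if the arm or the gripper's body presses on something with over 40 N, if the wrist force passes 120 N, or if a joint passes its speed limit or range.

### The arm

A 7-joint arm with a two-finger parallel gripper is mounted at the origin on the work surface. World frame = base frame: x ahead of the robot, y to its left, z up, the work surface at z = 0. Lengths are in m, angles in rad, forces in N, time in s.
With the tool pointing down it reaches from about 0.425 to 0.925 m from the base axis. Payload 6.8 kg.
Tool frame: the origin (TCP) lies midway between the tips of the shut fingers; the grasp point (between the pads) lies 19 mm behind it; z points along the fingers, y is the direction in which the jaws open and shut (so a half turn about z gives the same grasp; the last joint's range is limited). The gripper opens to 85 mm and grips with 20 to 120 N. Pads are 22 mm wide; open, the fingers measure 114 mm over their backs; the gripper's body (76 mm by 85 mm) begins 54 mm behind the grasp point. The pads swing forward as they close: fully open they stand 13 mm farther back than shut.
Start: joints at [1.194, 0.477, 0.022, 1.555, -0.011, 1.109, -0.083], TCP at [0.179, -0.651, 0.231] pointing down, gripper open.
Joint ranges: [-2.96, 2.96], [-0.34, 2.1], [-1.41, 1.46], [0.24, 2.44], [-1.37, 4.51], [0.17, 1.92], [-2.96, 2.96]. Speed limits (rad/s): [2.39, 2.39, 3.14, 3.14, 3.14, 3.14, 3.14].

### API

Orientations are given as a unit quaternion [w, x, y, z].
In Python, from station import bot gives the robot as it stands. The module is installed in compiled form; this text tells all that it offers.
- The arm moves only by the tool play_rows, never from a script. Its argument "motion" is a list of rows, each a list of 2 entries, a list of its own where there are three numbers: the shift along the tool's x, y, z as a fraction of full scale, then the turn, a rotation vector about the tool's x, y, z as a fraction of full scale. In form: [[[tx, ty, tz], [rx, ry, rz]], ...]. A call has 1 to 8 rows; each row is the pose to reach, as a shift and turn from the pose measured when the call began, along the tool's axes at that moment, turning the shorter way round; what a row does not reach only later rows make up. Full scale, the value 1, is 400 mm for a shift and 360 degrees for a turn. A row lasts 1/10 s, in which the tool goes at most 50 mm and 8.59 degrees, less where a joint would pass 70% of its speed; a pose out of reach is approached as far as the arm can. A call with a number of a shift or a turn outside -1 to 1 is refused whole. A call with a gripper value outside its range is refused whole. "fingers" is the finger opening in mm, from 0 to 85.4, set as the call begins (left out, the last holds). The fingers move at their own pace and stop on an object; "grip_force" is the grip in N (left out, the last holds). Time passes only in rows, so rows that repeat a pose let the fingers close. It gives the time, the measured TCP pose, the force and the opening at its end, in the units of the state.
- bot.get_obs(): the state, without advancing time (a new reading comes with each control period).
- bot.read_camera(name): name is "scene" or "top"; returns a dict with "pixels" (384x512x3 uint8, red, green, blue), "range_z" (384x512 float32, m along the optical axis (not along the pixel's ray), 0 where there is no reading), "fovy" (degrees; the focal length in pixels is half the picture's height over the tangent of half this angle, whatever the lens; pixels are square), "cx", "cy" (the principal point, pixels), "pose" (4x4, takes a point from camera to world coordinates). Camera axes: x right, y down, z forward; pixel columns grow to the right and rows downward; lengths in m; the calibration is good to about 2 mm. A picture is of the moment at which its call begins.
- bot.hand_in(): hands the job in, once; it reports no verdict.
The state is a dict: "t": time; "q": joint angles; "joint_vel": joint speeds; "joint_torque": joint torques, N m; "eef_pos": TCP position; "tool_rot": TCP orientation; "contact_force": force on the tool from outside, world axes, zero at the start; "torque": the same for the moment, N m; "gripper_width": opening from 0.0 (shut) to 1.0 (fully open).
Only numpy, scipy, OpenCV 4.12 (cv2) and the standard library are available. Lean on these libraries where they do the work, as an engineer would, in place of code of your own. Each camera call takes 0.05 s, during which the arm holds its last target.

## Working session

There is one attempt and no reset: what is moved stays moved. The work goes in short steps, Python scripts to look and compute and a tool call to move; the robot and the scene stay as the last step left them, time stands still between calls to the robot, and variables do not carry over. Pictures are saved under pics/ and viewed, and the job is handed in when it is done.

Besides the shell and the picture viewer there is one more tool, called after "Request:" as name(argument=value, ...) on one line, values as JSON. play_rows: Moves the arm, as the interface text tells. Shift numbers are shares of 400 mm and turn numbers shares of 360 degrees, none past 1 either way. Its arguments: {"type":"object","properties":{"motion":{"type":"array"},"fingers":{"type":"number"},"grip_force":{"type":"number"}},"required":["motion"]}

```bash
mkdir -p pics
cat > h.py <<'E'
import numpy as np,cv2
from station import bot
def save(n,name):
    c=bot.read_camera(n); cv2.imwrite('pics/'+name+'.png',c['pixels'][:,:,::-1]); np.savez('pics/'+name+'.npz',**{k:np.array(v) for k,v in c.items()}); return c
def K(c):
    f=192/np.tan(np.radians(float(c['fovy']))/2); return f
def ray(c,u,v):
    f=K(c); d=np.array([(u-c['cx'])/f,(v-c['cy'])/f,1.]); T=np.array(c['pose']); return T[:3,3],T[:3,:3]@d
def plane(c,u,v,z):
    o,d=ray(c,u,v); return o+d*(z-o[2])/d[2]
def cloud(c):
    f=K(c); v,u=np.mgrid[:384,:512]; z=c['range_z']; P=np.stack([(u-c['cx'])/f*z,(v-c['cy'])/f*z,z],-1); T=np.array(c['pose']); return P@T[:3,:3].T+T[:3,3]
E
python3 - <<'E'
from h import *
for n in('scene','top'):
    c=save(n,n+'0'); print(n,c['fovy'],c['cx'],c['cy'],np.round(c['pose'],3).tolist())
o=bot.get_obs(); print({k:np.round(v,4) for k,v in o.items()})
E
```

```text
scene 54.04049541611097 262.10174897859696 192.39812543567112 [[-0.568, 0.691, -0.447, 0.996], [0.823, 0.478, -0.307, 0.248], [0.002, -0.543, -0.84, 0.789], [0.0, 0.0, 0.0, 1.0]]
top 45.619581931825685 252.71031455590023 191.57001381849128 [[-0.022, -0.981, 0.195, 0.399], [-1.0, 0.017, -0.026, -0.003], [0.022, -0.195, -0.981, 1.073], [0.0, 0.0, 0.0, 1.0]]
{'t': np.float64(0.1), 'q': array([ 1.1939,  0.4777,  0.0224,  1.5563, -0.0115,  1.1093, -0.0831]), 'joint_vel': array([-0.    , -0.0021,  0.0018, -0.0034,  0.0017, -0.0005,  0.0007]), 'joint_torque': array([ 3.90000e-03, -5.97760e+01,  1.61300e+00, -2.81955e+01,
        1.27000e-02,  4.90000e-03, -0.00000e+00]), 'eef_pos': array([ 0.1791, -0.6503,  0.2304]), 'tool_rot': array([-8.00e-04,  9.91e-01,  1.34e-01, -2.00e-04]), 'contact_force': array([-0.373 , -0.7633, -0.2415]), 'torque': array([ 0.0104, -0.0074, -0.025 ]), 'gripper_width': np.float64(1.0032)}
```

View pics/scene0.png

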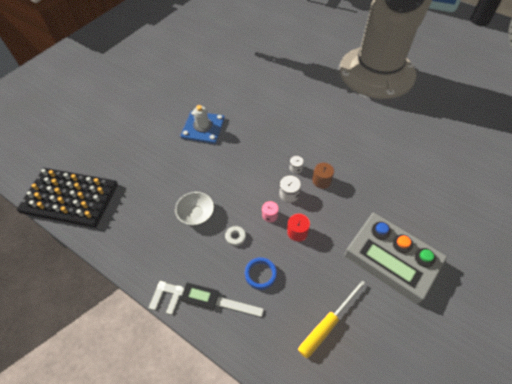

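View pics/top0.png

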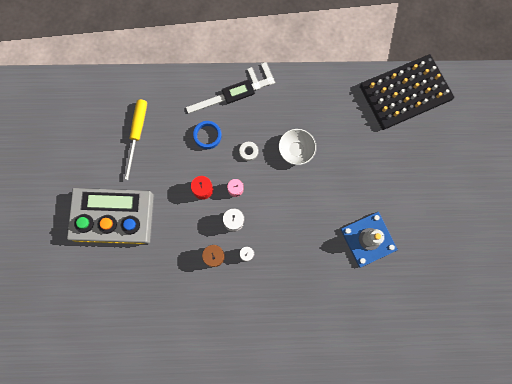

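The pictures show the large white/aluminium cup at top (233,220), scene (290,188). The look-alikes are a small white cup (247,254), brown (213,256), red (202,187) and pink (236,187), all top-view pixels. By the description I choose (233,220): it is bright and the larger of its colour. In the top view, green is at (83,223), orange (107,224), blue (130,225), and the gauge post is near (372,238). Next I measure and check a crop.

Run:
```python
from h import *
cs={n:dict(np.load(f'pics/{n}0.npz')) for n in('scene','top')}
def cent(m,win):
    x0,x1,y0,y1=win; w=np.zeros_like(m,np.uint8); w[y0:y1,x0:x1]=m[y0:y1,x0:x1]
    n,l,s,ce=cv2.connectedComponentsWithStats(w); i=1+np.argmax(s[1:,4]); return ce[i],s[i]
W={'top':{'green':(70,96,210,236),'orange':(96,118,212,236),'blue':(119,142,212,236)},
'scene':{'green':(412,440,245,268),'orange':(390,414,232,252),'blue':(368,392,218,240)}}
H={'green':(45,75),'orange':(5,20),'blue':(105,125)}
for n,c in cs.items():
    hsv=cv2.cvtColor(c['pixels'],cv2.COLOR_RGB2HSV); P=cloud(c)
    for k in H:
        m=((hsv[...,0]>=H[k][0])&(hsv[...,0]<=H[k][1])&(hsv[...,1]>130)&(hsv[...,2]>70)).astype(np.uint8)
        ce,s=cent(m,W[n][k]); print(n,k,ce.round(1),s, plane(c,*ce,.058).round(4))
    # by depth: top faces
    x=P[...,0];z=P[...,2]
    wins={'piston':((215,255,200,240) if n=='top' else (272,308,170,206),(.044,.054),.048),
          'small':((235,262,242,268) if n=='top' else (286,306,154,176),(.02,.06),.03),
          'posttop':((355,395,222,255) if n=='top' else (188,215,98,135),(.06,.077),.072),
          'plung':((355,395,222,255) if n=='top' else (188,215,98,135),(.078,.09),.082)}
    for k,(w,(a,b),h) in wins.items():
        m=((z>a)&(z<b)).astype(np.uint8); sub=P[w[2]:w[3],w[0]:w[1]]; mm=m[w[2]:w[3],w[0]:w[1]]>0
        if mm.sum()<3: print(n,k,'none',sub[...,2].max());continue
        q=sub[mm]; print(n,k,mm.sum(),'zmed',np.median(q[:,2]).round(4),'ctr',q.mean(0).round(4),'bb',q.min(0).round(3),q.max(0).round(3))
c=cs['top']; 
a=cv2.resize(c['pixels'][195:275,190:270],(400,400),interpolation=2); b=cv2.resize(c['pixels'][200:280,330:410],(400,400),interpolation=2)
cv2.imwrite('pics/crop1.png',np.hstack([a,b])[:,:,::-1])
c=cs['scene']
a=cv2.resize(c['pixels'][145:225,260:340],(400,400),interpolation=2); b=cv2.resize(c['pixels'][80:160,165:245],(400,400),interpolation=2)
cv2.imwrite('pics/crop2.png',np.hstack([a,b])[:,:,::-1])
```

```text
scene green [426.4 255.1] [420 250  14  11 123] [0.5399 0.3515 0.058 ]
scene orange [403.4 241.2] [396 235  16  13 158] [0.5374 0.2994 0.058 ]
scene blue [381.7 227.8] [376 223  13  11 112] [0.5341 0.2474 0.058 ]
scene piston 265 zmed 0.0474 ctr [0.5431 0.0188 0.0473] bb [ 0.52  -0.005  0.044] [0.566 0.042 0.051]
scene small 129 zmed 0.031 ctr [ 0.4668 -0.0093  0.0301] bb [ 0.448 -0.026  0.02 ] [0.48  0.005 0.034]
scene posttop 109 zmed 0.0691 ctr [ 0.498  -0.2928  0.0683] bb [ 0.477 -0.314  0.06 ] [ 0.512 -0.28   0.077]
scene plung 20 zmed 0.081 ctr [ 0.4942 -0.2971  0.081 ] bb [ 0.486 -0.303  0.078] [ 0.5   -0.29   0.085]
top green [ 82.2 222.3] [ 76 217  13  11 119] [0.5377 0.3505 0.058 ]
top orange [105.4 223.2] [100 217  13  13 117] [0.5345 0.2993 0.058 ]
top blue [129.1 224. ] [123 218  13  12 119] [0.5319 0.247  0.058 ]
top piston 337 zmed 0.0473 ctr [0.5412 0.0168 0.0475] bb [ 0.518 -0.006  0.044] [0.564 0.039 0.053]
top small 162 zmed 0.0318 ctr [ 0.4632 -0.012   0.0317] bb [ 0.448 -0.028  0.027] [0.478 0.004 0.038]
top posttop 178 zmed 0.0705 ctr [ 0.4917 -0.2969  0.0695] bb [ 0.476 -0.318  0.061] [ 0.51  -0.281  0.077]
top plung 29 zmed 0.0822 ctr [ 0.4925 -0.2986  0.082 ] bb [ 0.487 -0.305  0.078] [ 0.499 -0.293  0.085]
```

View pics/crop1.png

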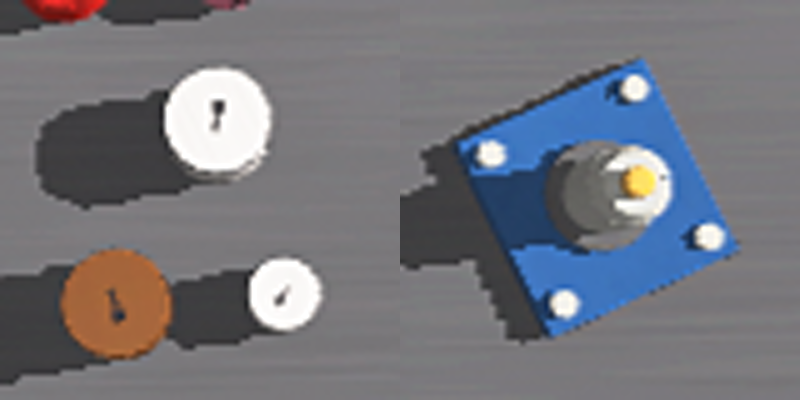

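View pics/crop2.png

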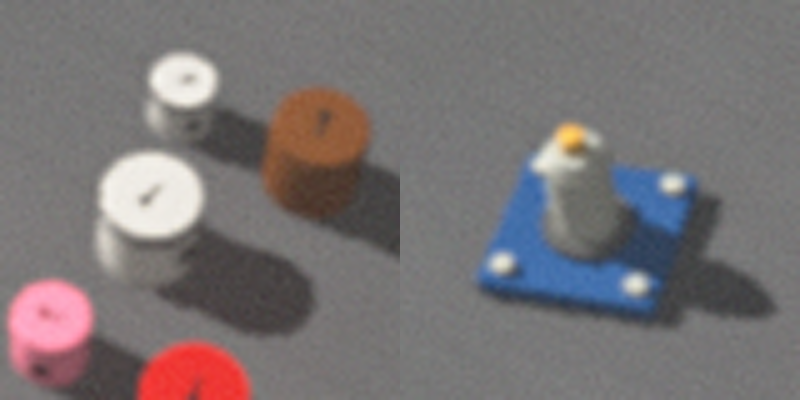

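```bash
cat >> h.py <<'E'
from scipy.spatial.transform import Rotation as Rn
def rot():
    q=bot.get_obs()['tool_rot']; return Rn.from_quat([q[1],q[2],q[3],q[0]])
def go(p,xaz=None):
    "print shift & turn fractions to reach TCP p with tool down, tool x at azimuth xaz deg"
    o=bot.get_obs(); R=rot(); s=R.inv().apply(np.array(p)-o['eef_pos'])/.4
    out=[s.round(4).tolist()]
    if xaz is None: xaz=np.degrees(np.arctan2(*R.as_matrix()[[1,0],0]))
    a=np.radians(xaz); x=np.array([np.cos(a),np.sin(a),0]); z=np.array([0,0,-1.]); T=Rn.from_matrix(np.stack([x,np.cross(z,x),z],1))
    out.append(((R.inv()*T).as_rotvec()/(2*np.pi)).round(4).tolist())
    print('go',p,round(xaz,1),out,'dist',np.linalg.norm(s)*.4)
E
python3 - <<'E'
from h import *
cs={n:dict(np.load(f'pics/{n}0.npz')) for n in('scene','top')}
c=cs['top'];P=cloud(c);z=P[...,2]
for k,w,h in(('brown',(195,228,238,275),(.035,.06)),('red',(185,217,170,202),(.035,.06)),('pink',(224,248,176,200),(.02,.045))):
    q=P[w[2]:w[3],w[0]:w[1]].reshape(-1,3); q=q[(q[:,2]>h[0])&(q[:,2]<h[1])]; print(k,((q.min(0)+q.max(0))/2).round(3),(q.max(0)-q.min(0)).round(3))
for n,c in cs.items():
    hsv=cv2.cvtColor(c['pixels'],cv2.COLOR_RGB2HSV)
    # plunger yellow
    w=(355,395,222,255) if n=='top' else (185,220,95,140)
    m=(hsv[...,0]>12)&(hsv[...,0]<30)&(hsv[...,1]>110)&(hsv[...,2]>120)
    mm=np.zeros_like(m);mm[w[2]:w[3],w[0]:w[1]]=m[w[2]:w[3],w[0]:w[1]]
    v,u=np.nonzero(mm); print(n,'plunger',len(u),u.mean(),v.mean(),plane(c,u.mean(),v.mean(),.082 if n=='top' else .079).round(4))
    # base plate
    m=((hsv[...,0]>100)&(hsv[...,0]<125)&(hsv[...,1]>120)&(hsv[...,2]>30)).astype(np.uint8)
    w=(335,405,205,275) if n=='top' else (175,232,100,150)
    mm=np.zeros_like(m);mm[w[2]:w[3],w[0]:w[1]]=m[w[2]:w[3],w[0]:w[1]]
    cn=max(cv2.findContours(mm,0,1)[0],key=cv2.contourArea)
    pts=np.array([plane(c,*p[0],.012)[:2] for p in cn],np.float32)
    r=cv2.minAreaRect((pts*1000).astype(np.float32)); print(n,'base',r)
    # piston crown circle: bright px
    v0=(212,258,203,240) if n=='top' else (270,310,170,210)
    g=(hsv[...,1]<60)&(hsv[...,2]>150); mm=np.zeros_like(m);mm[v0[2]:v0[3],v0[0]:v0[1]]=g[v0[2]:v0[3],v0[0]:v0[1]]
    cn=max(cv2.findContours(mm,0,1)[0],key=cv2.contourArea); pts=np.array([plane(c,*p[0],.048)[:2] for p in cn],np.float32)*1000
    print(n,'piston',cv2.minEnclosingCircle(pts))
go((.5,-.3,.22),15);
E
```

```text
brown [0.46  0.063 0.044] [0.046 0.047 0.017]
red [0.618 0.089 0.045] [0.046 0.046 0.018]
pink [0.618 0.012 0.031] [0.035 0.035 0.021]
scene plunger 18 198.66666666666666 107.0 [ 0.493  -0.3004  0.079 ]
scene base ((525.4904174804688, -298.90093994140625), (125.58345794677734, 67.92076873779297), 79.7114028930664)
scene piston ((553.4200439453125, 19.686683654785156), 35.999759674072266)
top plunger 29 377.41379310344826 235.72413793103448 [ 0.4926 -0.2991  0.082 ]
top base ((491.8392639160156, -298.725341796875), (99.13672637939453, 101.09381866455078), 22.926172256469727)
top piston ((539.358154296875, 15.013407707214355), 25.99978256225586)
go (0.5, -0.3, 0.22) 15 [[1.006, -0.6311, 0.027], [-0.0003, 0.0, 0.0011]] dist 0.47514292799437846
```

Request:
play_rows(motion=[[[0.5,-0.3155,0.0],[0,0,0.02]],[[0.9,-0.56,0.0],[0,0,0.04]],[[1.0,-0.63,0.0],[0,0,0.042]],[[1.0,-0.63,0.0],[0,0,0.042]],[[1.0,-0.63,0.0],[0,0,0.042]],[[1.0,-0.63,0.0],[0,0,0.042]],[[1.0,-0.63,0.0],[0,0,0.042]],[[1.0,-0.63,0.0],[0,0,0.042]]], fingers=0, grip_force=80)

```text
t: 0.9
eef_pos: [0.4495, -0.3533, 0.2307]
tool_rot: [-0.001, 1.0, 0.002, -0.0]
contact_force: [0.8, -0.9, 0.3]
gripper_width: -0.003
```

Run:
```python
from h import *
o=bot.get_obs(); print({k:np.round(v,3) for k,v in o.items()})
go((.539,.1,.2),0); go((.539,.351,.13),0)
```

```text
{'t': np.float64(0.9), 'q': array([ 0.616,  0.312, -0.072,  1.803,  0.025,  1.029, -1.032]), 'joint_vel': array([-0.694,  0.039, -0.222, -0.056,  0.079,  0.012, -0.935]), 'joint_torque': array([  4.353, -49.708,   0.559, -25.613,  -0.139,   0.209,   1.25 ]), 'eef_pos': array([ 0.45 , -0.353,  0.231]), 'tool_rot': array([-0.001,  1.   ,  0.002, -0.   ]), 'contact_force': array([ 0.848, -0.912,  0.293]), 'torque': array([-0.034, -0.01 , -0.009]), 'gripper_width': np.float64(-0.003)}
go (0.539, 0.1, 0.2) 0 [[0.2292, -1.132, 0.0784], [-0.0003, 0.0001, 0.0008]] dist 0.46307374742517915
go (0.539, 0.351, 0.13) 0 [[0.2324, -1.7592, 0.2545], [-0.0003, 0.0001, 0.0008]] dist 0.7170733446206317
```

Request:
play_rows(motion=[[[0.1,-0.12,0.02],[0,0,0]],[[0.15,-0.24,0.04],[0,0,0]],[[0.2,-0.36,0.05],[0,0,0]],[[0.23,-0.48,0.06],[0,0,0]],[[0.23,-0.6,0.07],[0,0,0]],[[0.23,-0.72,0.08],[0,0,0]],[[0.23,-0.84,0.08],[0,0,0]],[[0.23,-0.95,0.08],[0,0,0]]])

```text
t: 1.7
eef_pos: [0.539, 0.0228, 0.1988]
tool_rot: [-0.001, 1.0, 0.002, -0.001]
contact_force: [0.8, 0.2, -0.0]
gripper_width: 0.0
```

Run:
```python
from h import *
o=bot.get_obs(); print({k:np.round(v,3) for k,v in o.items() if k in('q','eef_pos','t')})
go((.539,.351,.1),0)
```

```text
{'t': np.float64(1.7), 'q': array([ 0.049,  0.305, -0.249,  1.9  ,  0.089,  0.949, -1.807]), 'eef_pos': array([0.539, 0.023, 0.199])}
go (0.539, 0.351, 0.1) 0 [[0.0043, -0.8202, 0.2482], [-0.0002, 0.0003, 0.0007]] dist 0.34276636206388456
```

Request:
play_rows(motion=[[[0,-0.12,0.0],[0,0,0]],[[0,-0.24,0.03],[0,0,0]],[[0,-0.36,0.06],[0,0,0]],[[0,-0.48,0.1],[0,0,0]],[[0.004,-0.6,0.14],[0,0,0]],[[0.004,-0.72,0.18],[0,0,0]],[[0.004,-0.82,0.2],[0,0,0]],[[0.004,-0.82,0.2],[0,0,0]]])

```text
t: 2.5
eef_pos: [0.5352, 0.3586, 0.1175]
tool_rot: [-0.003, 1.0, 0.007, -0.003]
contact_force: [-0.5, 0.2, -0.1]
gripper_width: 0.005
```

Request:
play_rows(motion=[[[0,0,0],[0,0,0]],[[0,0,0],[0,0,0]]])

```text
t: 2.7
eef_pos: [0.5346, 0.3585, 0.1171]
tool_rot: [-0.002, 1.0, 0.007, -0.003]
contact_force: [0.4, -0.7, 0.1]
gripper_width: 0.003
```

Run:
```python
from h import *
o=bot.get_obs(); print({k:np.round(v,3) for k,v in o.items() if k in('q','eef_pos','t','contact_force')})
go((.539,.351,.062),0);go((.539,.351,.052),0)
save('top','top1');c=save('scene','scene1')
cv2.imwrite('pics/z1.png',cv2.resize(c['pixels'][120:300,300:500],(800,720))[:600,:,::-1])
```

```text
{'t': np.float64(2.7), 'q': array([-0.459,  0.566, -0.31 ,  1.712,  0.201,  0.897, -2.407]), 'eef_pos': array([0.535, 0.358, 0.117]), 'contact_force': array([ 0.429, -0.677,  0.149])}
go (0.539, 0.351, 0.062) 0 [[0.0115, 0.0195, 0.1377], [-0.0008, 0.001, 0.0023]] dist 0.05580239820444537
go (0.539, 0.351, 0.052) 0 [[0.0116, 0.0196, 0.1627], [-0.0008, 0.001, 0.0023]] dist 0.06569976622551169
```

View pics/z1.png

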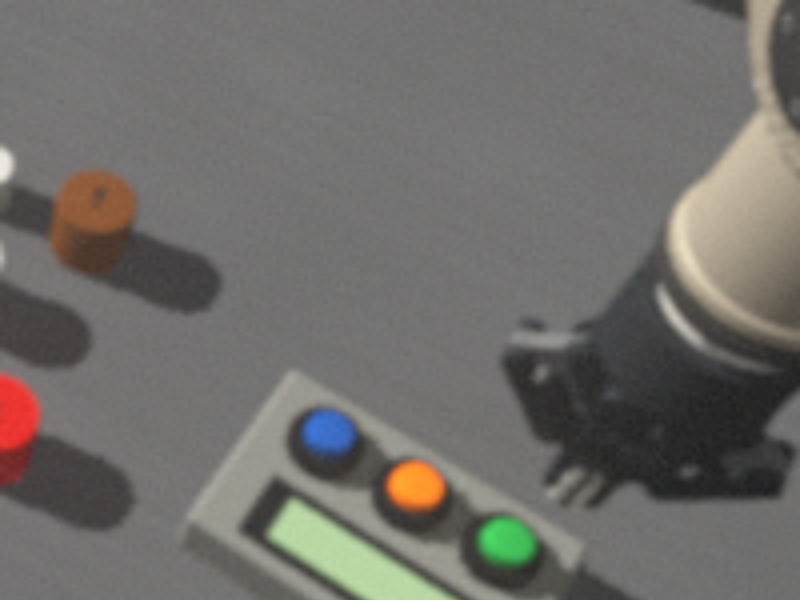

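The closed fingertips hang near (572,490) in the zoomed crop, above and behind green at (507,540), which fits a tip at 0.117 m over green. I descend.

Request:
play_rows(motion=[[[0.011,0.019,0.06],[0,0,0.002]],[[0.011,0.019,0.12],[0,0,0.002]],[[0.011,0.019,0.12],[0,0,0.002]],[[0.011,0.019,0.12],[0,0,0.002]]])

```text
t: 3.2
eef_pos: [0.5402, 0.349, 0.0701]
tool_rot: [-0.002, 1.0, -0.001, -0.003]
contact_force: [-0.3, 0.1, 0.6]
gripper_width: 0.002
```

Run:
```python
from h import *
go((.539,.351,.052),0); go((.539,.351,.051),0)
```

```text
go (0.539, 0.351, 0.052) 0 [[-0.0028, -0.0048, 0.0452], [-0.0006, 0.0008, -0.0002]] dist 0.018208872714374155
go (0.539, 0.351, 0.051) 0 [[-0.0028, -0.0047, 0.0477], [-0.0006, 0.0008, -0.0002]] dist 0.019201149776548496
```

Request:
play_rows(motion=[[[-0.003,-0.005,0.015],[0,0,0]],[[-0.003,-0.005,0.03],[0,0,0]],[[-0.003,-0.005,0.04],[0,0,0]],[[-0.003,-0.005,0.044],[0,0,0]],[[-0.003,-0.005,0.044],[0,0,0]]])

```text
t: 3.7
eef_pos: [0.5399, 0.3522, 0.0558]
tool_rot: [-0.003, 1.0, -0.001, -0.001]
contact_force: [-5.3, -4.2, 23.0]
gripper_width: 0.002
```

Run:
```python
from h import *
o=bot.get_obs(); print({k:np.round(v,3) for k,v in o.items() if k in('eef_pos','t','contact_force','torque')})
t=save('top','top2');c=save('scene','scene2')
a=cv2.resize(c['pixels'][190:310,330:490],(800,600)); cv2.imwrite('pics/z2.png',a[:,:,::-1])
a=cv2.resize(t['pixels'][160:280,40:200],(800,600)); cv2.imwrite('pics/z2t.png',a[:,:,::-1])
```

```text
{'t': np.float64(3.7), 'eef_pos': array([0.54 , 0.352, 0.056]), 'contact_force': array([-5.346, -4.16 , 22.984]), 'torque': array([-0.826,  1.11 ,  0.063])}
```

View pics/z2.png

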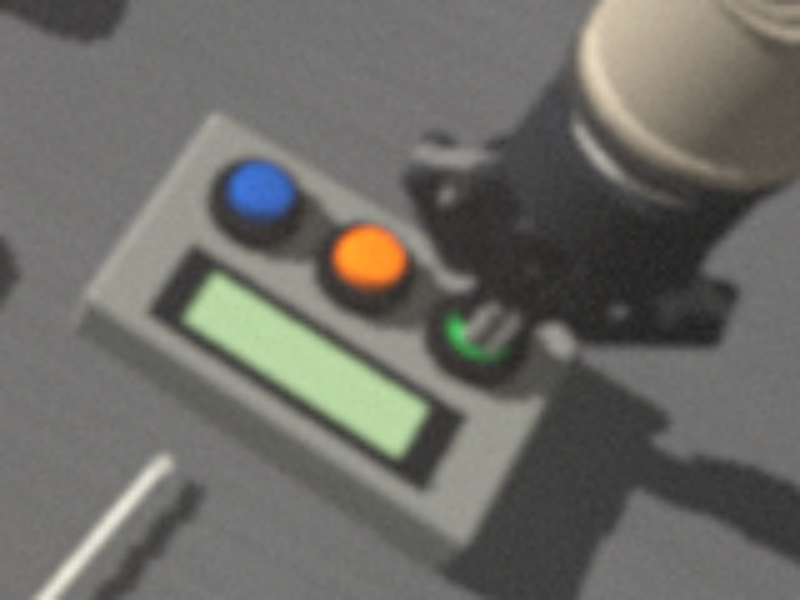

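View pics/z2t.png

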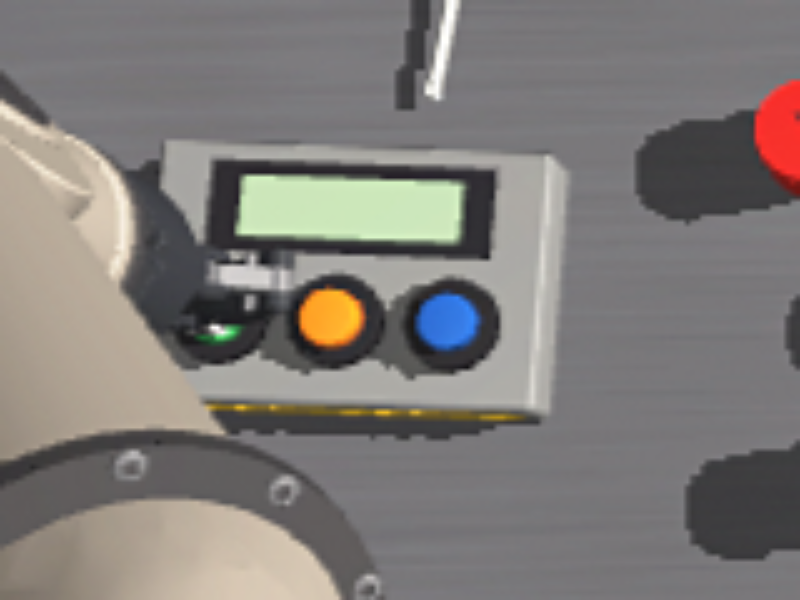

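The tips sit on the green cap (scene crop about (490,330)) and clear of orange. The 23 N force suggests the stop, but z=0.056 doesn't agree with that, so I check cap height from depth.

Run:
```python
from h import *
for f in ('scene0','scene2'):
    c=dict(np.load(f'pics/{f}.npz')); hsv=cv2.cvtColor(c['pixels'],cv2.COLOR_RGB2HSV);P=cloud(c)
    for k,(a,b),w in (('green',(45,75),(412,440,245,268)),('orange',(5,20),(390,414,232,252)),('blue',(105,125),(368,392,218,240))):
        m=(hsv[...,0]>=a)&(hsv[...,0]<=b)&(hsv[...,1]>130)&(hsv[...,2]>70); mm=np.zeros_like(m); mm[w[2]:w[3],w[0]:w[1]]=m[w[2]:w[3],w[0]:w[1]]
        print(f,k,mm.sum(),np.median(P[mm],0).round(4), np.percentile(P[mm][:,2],[10,90]).round(4))
c=dict(np.load('pics/scene2.npz'));P=cloud(c)
hsv=cv2.cvtColor(c['pixels'],cv2.COLOR_RGB2HSV)
for v in range(248,266): print(v,' '.join('%3d%s'%(P[v,u,2]*1000,'g' if 45<=hsv[v,u,0]<=75 and hsv[v,u,1]>130 else ' ') for u in range(412,442)))
```

```text
scene0 green 123 [0.5417 0.3509 0.0612] [0.0571 0.063 ]
scene0 orange 158 [0.5389 0.299  0.0604] [0.0516 0.0627]
scene0 blue 112 [0.5357 0.2474 0.061 ] [0.0564 0.063 ]
scene2 green 13 [0.5479 0.3434 0.0532] [0.0508 0.0556]
scene2 orange 158 [0.539  0.2993 0.0605] [0.0516 0.0628]
scene2 blue 110 [0.5354 0.2471 0.061 ] [0.0565 0.0628]
248  50   39   39   41   40   41   40   40   38   51   50   53   79   87   99  102  100  103  104  107  110  111   93  100  105  115  120  125  131  130 
249  38   40   39   40   37   40   41   52   48   52   51   67   83   86   96  102  102  104  104  103  106   93   95  102  110  117  123  125  127  126 
250  38   39   38   38   38   39   50   50   48   51   51   78   79   85   85   92  101  102   99  101   94   90   99  106  110  112  115  124  123  125 
251  42   38   38   38   42   52   51   51   49   50   71   77   76   78   80   83   92   92   96   92   92   94  103  106  108  109  111  112  121  124 
252  40   43   38   38   46   49   51   50   52   51   69   71   74   77   78   87   87   89   92   91   94   92  101  103  104  106  109  108  111  
[... 1305 characters left out ...]
  50   52   54   56   53   54   51   52   54   49   51   41   39   39   39   38   38 
262  38   39   42   40   39   42   47   48   48   50   53   51   52   49   49   50   50   51   49   52   49   52   51   50   40   38   40   38   39   39 
263  37   41   38   39   37   37   42   45   47   50   50   51   52   48   51   51   49   51   52   52   52   52   51   37   41   39   38   39   39   41 
264  39   40   39   40   39   38   40   43   45   49   47   51   51   51   53   52   53   51   51   53   51   53   39   39   38   40   38   40   40   39 
265  39   40   40   38   38   37   37   39   39   45   44   47   50   51   51   50   49   52   52   49   51   40   40   39   39   39   40   37   37   38
```

The green cap is down about 6 to 8 mm (median depth 0.061 to 0.053) and level with its collar, while orange and blue are unchanged. I release and move to blue.

Request:
play_rows(motion=[[[0,0,-0.03],[0,0,0]],[[0,0,-0.1],[0,0,0]],[[0,0,-0.1],[0,0,0]],[[0,0.05,-0.1],[0,0,0]],[[-0.008,0.15,-0.1],[0,0,0]],[[-0.016,0.26,-0.1],[0,0,0]],[[-0.016,0.26,-0.1],[0,0,0]],[[-0.016,0.26,-0.1],[0,0,0]]])

```text
t: 4.6
eef_pos: [0.5333, 0.2451, 0.0945]
tool_rot: [-0.002, 1.0, -0.002, -0.002]
contact_force: [-0.3, 0.7, 0.9]
gripper_width: 0.001
```

Run:
```python
from h import *
go((.534,.247,.07),0)
```

```text
go (0.534, 0.247, 0.07) 0 [[0.0021, -0.0045, 0.0613], [-0.0006, 0.0006, -0.0008]] dist 0.024605043724596563
```

Request:
play_rows(motion=[[[0.002,-0.004,0.03],[0,0,0]],[[0.002,-0.004,0.06],[0,0,0]],[[0.002,-0.004,0.08],[0,0,0]],[[0.002,-0.004,0.095],[0,0,0]],[[0.002,-0.004,0.105],[0,0,0]],[[0.002,-0.004,0.105],[0,0,0]]])

```text
t: 5.2
eef_pos: [0.5331, 0.2476, 0.0556]
tool_rot: [-0.001, 1.0, -0.002, -0.002]
contact_force: [-12.4, -6.8, 36.0]
gripper_width: -0.001
```

Run:
```python
from h import *
c=save('scene','scene3'); hsv=cv2.cvtColor(c['pixels'],cv2.COLOR_RGB2HSV);P=cloud(c)
for k,(a,b),w in (('green',(45,75),(412,440,245,268)),('orange',(5,20),(390,414,232,252)),('blue',(105,125),(368,392,218,240))):
        m=(hsv[...,0]>=a)&(hsv[...,0]<=b)&(hsv[...,1]>130)&(hsv[...,2]>70); mm=np.zeros_like(m); mm[w[2]:w[3],w[0]:w[1]]=m[w[2]:w[3],w[0]:w[1]]
        print(k,mm.sum(),np.median(P[mm],0).round(4), np.percentile(P[mm][:,2],[10,90]).round(4))
a=cv2.resize(c['pixels'][190:310,330:490],(800,600)); cv2.imwrite('pics/z3.png',a[:,:,::-1])
```

```text
green 114 [0.5425 0.3511 0.0611] [0.0546 0.0627]
orange 146 [0.5392 0.2991 0.0603] [0.0518 0.0626]
blue 23 [0.5425 0.2434 0.0539] [0.051  0.0566]
```

View pics/z3.png

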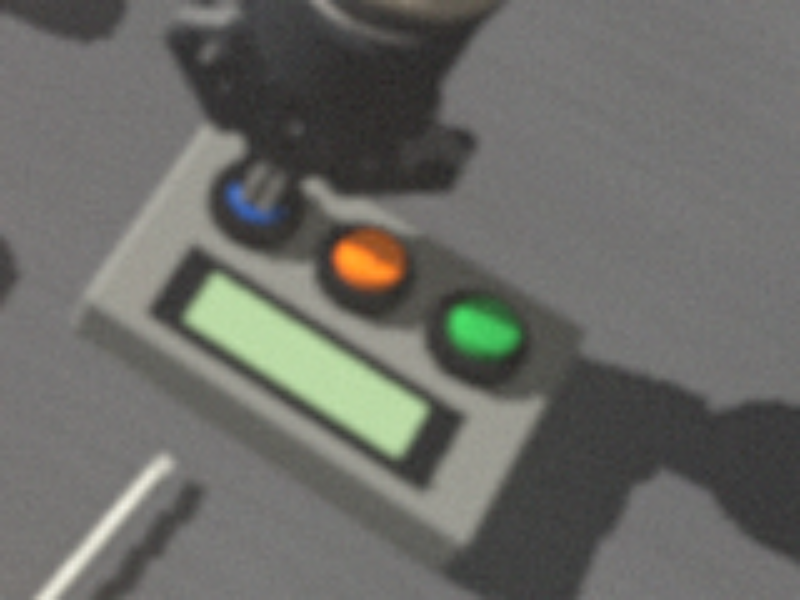

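The tips are on blue at (255,195), which is down (0.061 to 0.054); green and orange are back up. I retreat, open the fingers, and go over the piston.

Request:
play_rows(motion=[[[0,0,-0.05],[0,0,0]],[[0,0,-0.15],[0,0,0]],[[0,0.05,-0.2],[0,0,0]],[[0,0.17,-0.2],[0,0,0]],[[0.01,0.29,-0.2],[0,0,0]],[[0.02,0.41,-0.2],[0,0,0]],[[0.022,0.53,-0.2],[0,0,0]],[[0.022,0.576,-0.2],[0,0,0]]])

```text
t: 6.05
eef_pos: [0.5411, 0.0112, 0.1343]
tool_rot: [0.0, 1.0, -0.005, -0.003]
contact_force: [0.7, -0.1, 0.0]
gripper_width: 0.006
```

Request:
play_rows(motion=[[[0,0,0],[0,0,0]],[[0,0,0],[0,0,0]],[[0,0,0],[0,0,0]]], fingers=85)

```text
t: 6.35
eef_pos: [0.5411, 0.0135, 0.1341]
tool_rot: [-0.001, 1.0, -0.003, -0.003]
contact_force: [-0.3, 1.1, -0.3]
gripper_width: 0.507
```

Run:
```python
from h import *
go((.541,.0175,.1),0);go((.541,.0175,.012),0)
c=save('scene','scene4')
cv2.imwrite('pics/z4.png',cv2.resize(c['pixels'][100:280,200:440],(800,600))[:,:,::-1])
```

```text
go (0.541, 0.0175, 0.1) 0 [[0.0002, -0.0098, 0.0853], [-0.0002, 0.0009, -0.0011]] dist 0.034339254341792406
go (0.541, 0.0175, 0.012) 0 [[0.0014, -0.0096, 0.3053], [-0.0002, 0.0009, -0.0011]] dist 0.12217492605541798
```

View pics/z4.png

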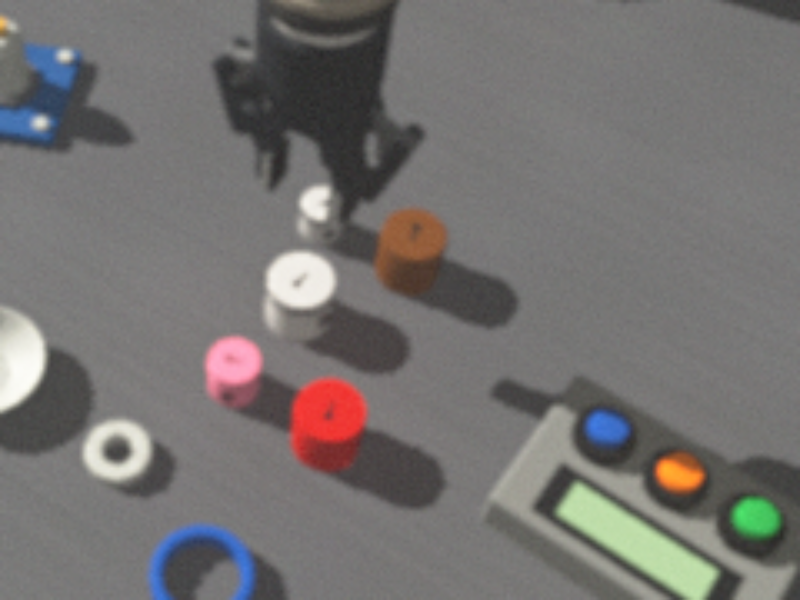

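The fingers are half open over the piston at (300,285), and all keys are up. I finish opening, then descend.

Request:
play_rows(motion=[[[0.001,-0.009,0.03],[0,0,0]],[[0.001,-0.009,0.06],[0,0,0]],[[0.001,-0.009,0.06],[0,0,0]],[[0.001,-0.009,0.06],[0,0,0]]])

```text
t: 6.8
eef_pos: [0.5408, 0.0176, 0.1093]
tool_rot: [-0.0, 1.0, -0.003, -0.004]
contact_force: [0.3, -0.2, 0.4]
gripper_width: 0.995
```

Run:
```python
from h import *
go((.541,.0175,.012),0)
```

```text
go (0.541, 0.0175, 0.012) 0 [[0.0022, 0.0005, 0.2434], [-0.0001, 0.0011, -0.0009]] dist 0.09735017663751291
```

Request:
play_rows(motion=[[[0.0005,0,0.06],[0,0.001,-0.001]],[[0.001,0,0.12],[0,0.001,-0.001]],[[0.002,0,0.18],[0,0.001,-0.001]],[[0.002,0,0.22],[0,0.001,-0.001]],[[0.002,0,0.243],[0,0.001,-0.001]],[[0.002,0,0.243],[0,0.001,-0.001]],[[0.002,0,0.243],[0,0.001,-0.001]]])

```text
t: 7.5
eef_pos: [0.5415, 0.0177, 0.0128]
tool_rot: [-0.0, 1.0, 0.0, 0.0]
contact_force: [-0.3, 1.0, 0.3]
gripper_width: 0.995
```

Request:
play_rows(motion=[[[0,0,0],[0,0,0]],[[0,0,0],[0,0,0]],[[0,0,0],[0,0,0]],[[0,0,0],[0,0,0]],[[0,0,0],[0,0,0]],[[0,0,0],[0,0,0]]], fingers=0, grip_force=80)

```text
t: 8.1
eef_pos: [0.5422, 0.0177, 0.0139]
tool_rot: [-0.0, 1.0, 0.0, 0.001]
contact_force: [-1.4, -0.9, 6.9]
gripper_width: 0.543
```

Run:
```python
from h import *
c=save('scene','scene5'); go((.541,.0175,.16),0)
cv2.imwrite('pics/z5.png',cv2.resize(c['pixels'][130:250,220:380],(800,600))[:,:,::-1])
```

```text
go (0.541, 0.0175, 0.16) 0 [[-0.0024, 0.0002, -0.3652], [-0.0001, -0.0002, 0.0001]] dist 0.14607292671168998
```

View pics/z5.png

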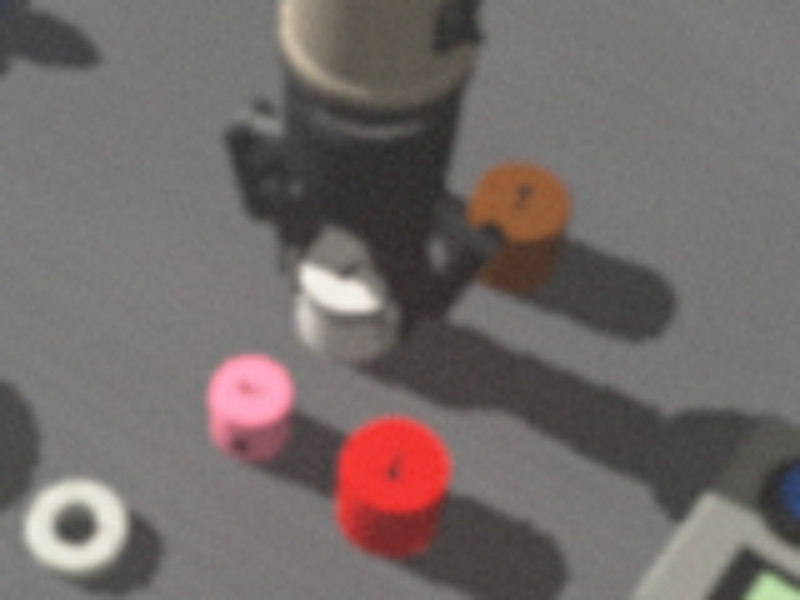

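The piston at (345,290) is held between the fingers (opening 46 mm) and the neighbours are untouched. I lift.

Request:
play_rows(motion=[[[0,0,-0.05],[0,0,0]],[[0,0,-0.15],[0,0,0]],[[0,0,-0.25],[0,0,0]],[[0,0,-0.35],[0,0,0]],[[0,0,-0.38],[0,0,0]],[[0,0,-0.38],[0,0,0]],[[0,0,-0.38],[0,0,0]]])

```text
t: 8.85
eef_pos: [0.541, 0.0173, 0.1648]
tool_rot: [-0.0, 1.0, 0.0, -0.0]
contact_force: [-1.4, 0.2, -0.9]
gripper_width: 0.546
```

Run:
```python
from h import *
go((.4925,-.299,.165),0)
c=save('scene','scene6');t=save('top','top6')
cv2.imwrite('pics/z6.png',np.hstack([cv2.resize(c['pixels'][90:210,220:340],(400,400)),cv2.resize(t['pixels'][160:280,180:300],(400,400))])[:,:,::-1])
```

```text
go (0.4925, -0.299, 0.165) 0 [[-0.1215, 0.7907, -0.0009], [-0.0001, 0.0, 0.0001]] dist 0.3200026312737805
```

View pics/z6.png

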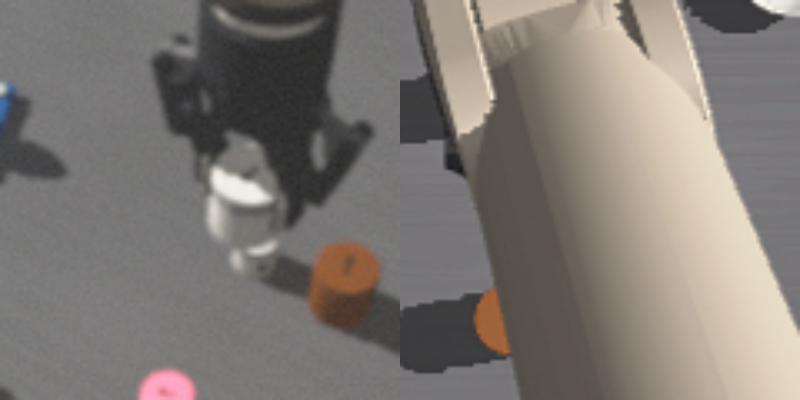

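```bash
cat >> h.py <<'E'
from scipy.optimize import least_squares
def fitp(c,guess,zlo,zhi,r=.024):
    P=cloud(c).reshape(-1,3); hsv=cv2.cvtColor(c['pixels'],cv2.COLOR_RGB2HSV).reshape(-1,3)
    d=np.hypot(P[:,0]-guess[0],P[:,1]-guess[1]); m=(P[:,2]>zlo)&(P[:,2]<zhi)&(d<.032)&(d>.017)&(hsv[:,1]<50)&(hsv[:,2]>110)
    q=P[m]; s=least_squares(lambda p:np.hypot(q[:,0]-p[0],q[:,1]-p[1])-r,guess,loss='soft_l1',f_scale=.001)
    print('fit',m.sum(),s.x.round(4),'rms',np.sqrt(np.mean(s.fun**2)).round(4))
E
python3 - <<'E'
from h import *
c=dict(np.load('pics/scene6.npz')); fitp(c,(.541,.0173),.155,.190); fitp(c,(.541,.0173),.155,.172); fitp(c,(.541,.0173),.172,.19)
c=dict(np.load('pics/scene0.npz')); fitp(c,(.541,.0173),.006,.042)
fitp(c,(.4925,-.299),.02,.062,.018)
c=dict(np.load('pics/scene4.npz')); fitp(c,(.541,.0173),.006,.042)
E
```

```text
fit 178 [0.5406 0.0172] rms 0.0012
fit 94 [0.5407 0.0174] rms 0.001
fit 84 [0.5405 0.0169] rms 0.0014
fit 108 [0.5414 0.0178] rms 0.0007
fit 43 [ 0.4926 -0.2984] rms 0.001
fit 110 [0.5415 0.0178] rms 0.0007
```

The piston axis agrees with the TCP to within 0.5 mm, and the post fit is (0.4926,-0.2985). I carry the piston over.

Request:
play_rows(motion=[[[-0.02,0.09,0],[0,0,0]],[[-0.04,0.2,0],[0,0,0]],[[-0.06,0.31,0],[0,0,0]],[[-0.075,0.42,0],[0,0,0]],[[-0.09,0.53,0],[0,0,0]],[[-0.105,0.64,0],[0,0,0]],[[-0.118,0.73,0],[0,0,0]],[[-0.121,0.79,0],[0,0,0]]])

```text
t: 9.75
eef_pos: [0.4899, -0.3018, 0.1618]
tool_rot: [-0.0, 1.0, -0.002, -0.003]
contact_force: [0.4, 1.6, -1.8]
gripper_width: 0.546
```

Request:
play_rows(motion=[[[0,0,0],[0,0,0]],[[0,0,0],[0,0,0]]])

```text
t: 9.95
eef_pos: [0.4885, -0.3018, 0.1599]
tool_rot: [-0.001, 1.0, -0.002, -0.004]
contact_force: [0.7, 0.4, -2.4]
gripper_width: 0.539
```

Run:
```python
from h import *
go((.4928,-.2985,.115),0)
c=save('scene','scene7'); p=bot.get_obs()['eef_pos']; print(p); fitp(c,p[:2],p[2]-.01,p[2]+.025)
cv2.imwrite('pics/z7.png',cv2.resize(c['pixels'][40:160,140:300],(800,600))[:,:,::-1])
```

```text
go (0.4928, -0.2985, 0.115) 0 [[0.0116, -0.008, 0.1121], [-0.0004, 0.0014, -0.0007]] dist 0.04519020703639267
[ 0.48920499 -0.3006012   0.16027891]
fit 131 [ 0.4883 -0.302 ] rms 0.0016
```

View pics/z7.png

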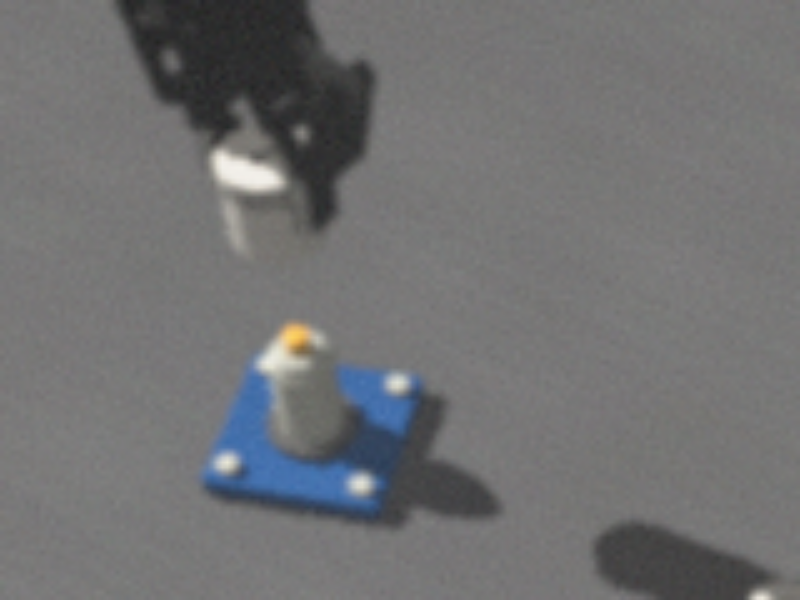

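The piston (255,200 in the crop) is upright and held above the post at (297,340). I correct about 4 mm in x and 3 mm in y, then go down to just above the plunger.

Request:
play_rows(motion=[[[0.0116,-0.007,0.03],[0,0.0014,-0.0007]],[[0.0116,-0.007,0.07],[0,0.0014,-0.0007]],[[0.0116,-0.007,0.1],[0,0.0014,-0.0007]],[[0.0116,-0.007,0.1],[0,0.0014,-0.0007]],[[0.0116,-0.007,0.1],[0,0.0014,-0.0007]]])

```text
t: 10.5
eef_pos: [0.4937, -0.297, 0.1202]
tool_rot: [-0.002, 1.0, 0.001, 0.0]
contact_force: [-0.2, -0.5, -1.8]
gripper_width: 0.543
```

Run:
```python
from h import *
p=bot.get_obs()['eef_pos']; print(p)
c=save('scene','scene8');  fitp(c,p[:2],p[2]-.01,p[2]+.025)
go((.493,-.2985,.1),0)
go((.493,-.2985,.045),0)
```

```text
[ 0.49368492 -0.29695767  0.12015676]
fit 126 [ 0.4931 -0.2968] rms 0.0018
go (0.493, -0.2985, 0.1) 0 [[-0.0025, 0.003, 0.0516], [-0.0004, -0.0002, 0.0004]] dist 0.02070158977430206
go (0.493, -0.2985, 0.045) 0 [[-0.0026, 0.0033, 0.1891], [-0.0004, -0.0002, 0.0004]] dist 0.0756624430979712
```

Request:
play_rows(motion=[[[-0.002,0.003,0.02],[0,0,0]],[[-0.002,0.003,0.04],[0,0,0]],[[-0.002,0.003,0.06],[0,0,0]],[[-0.002,0.003,0.08],[0,0,0]],[[-0.002,0.003,0.1],[0,0,0]],[[-0.002,0.003,0.115],[0,0,0]],[[-0.002,0.003,0.115],[0,0,0]]])

```text
t: 11.25
eef_pos: [0.4926, -0.2981, 0.0735]
tool_rot: [-0.002, 1.0, 0.001, -0.0]
contact_force: [-0.6, -0.2, -2.0]
gripper_width: 0.544
```

Run:
```python
from h import *
o=bot.get_obs();p=o['eef_pos']; print(p,o['contact_force'],o['torque'])
c=save('scene','scene9');  fitp(c,p[:2],p[2]-.01,p[2]+.025)
go((.493,-.2985,.056),0)
go((.493,-.2985,.045),0)
cv2.imwrite('pics/z9.png',cv2.resize(c['pixels'][60:150,150:270],(800,600))[:,:,::-1])
```

```text
[ 0.49260465 -0.29810271  0.07349792] [-0.6215397  -0.20007525 -2.0034069 ] [ 0.01829456  0.03480467 -0.0323995 ]
fit 112 [ 0.4923 -0.2981] rms 0.0018
go (0.493, -0.2985, 0.056) 0 [[0.0, 0.0006, 0.0454], [-0.0005, -0.0, 0.0004]] dist 0.018151397170876018
go (0.493, -0.2985, 0.045) 0 [[-0.0, 0.0007, 0.0729], [-0.0005, -0.0, 0.0004]] dist 0.029150971651688208
```

View pics/z9.png

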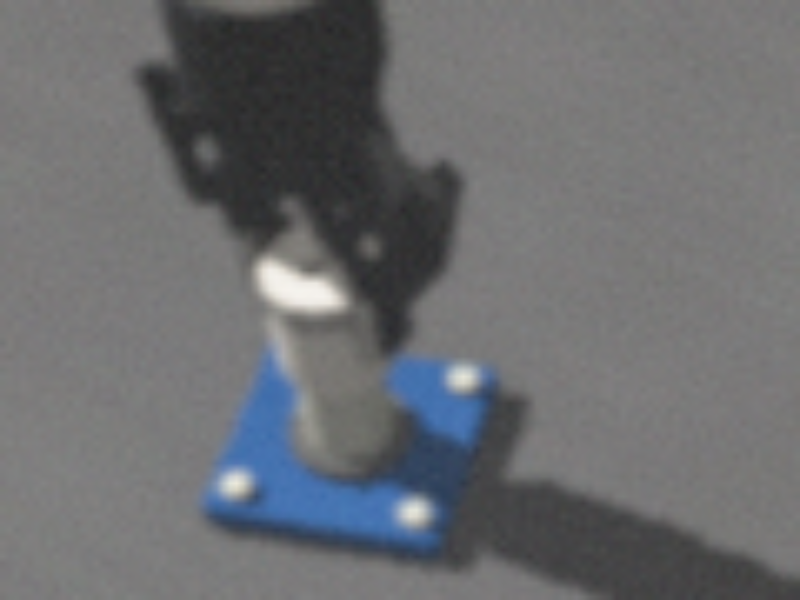

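The piston (305,290) is over the post with no side force. I continue down to where the plunger should engage (about z 0.055).

Request:
play_rows(motion=[[[0,0.0005,0.015],[0,0,0]],[[0,0.0005,0.03],[0,0,0]],[[0,0.0005,0.045],[0,0,0]],[[0,0.0005,0.06],[0,0,0]],[[0,0.0005,0.07],[0,0,0]],[[0,0.0005,0.07],[0,0,0]]])

```text
t: 11.9
eef_pos: [0.493, -0.2985, 0.0463]
tool_rot: [-0.002, 1.0, 0.001, 0.0]
contact_force: [-2.7, 1.4, 9.5]
gripper_width: 0.542
```

Request:
play_rows(motion=[[[0,0,0.005],[0,0,0]],[[0,0,0.01],[0,0,0]],[[0,0,0.01],[0,0,0]]])

```text
t: 12.2
eef_pos: [0.493, -0.2985, 0.0449]
tool_rot: [-0.001, 1.0, 0.001, -0.0]
contact_force: [-9.7, 5.6, 28.7]
gripper_width: 0.539
```

Run:
```python
from h import *
c=save('scene','scene10'); t=save('top','top10')
for i in range(4): bot.read_camera('scene')
o=bot.get_obs();p=o['eef_pos']; print(o['t'],p,o['contact_force'],o['torque'],o['gripper_width'],o['joint_vel'].round(4))
print('tilt',np.arccos(-rot().as_matrix()[2,2]))
fitp(c,p[:2],p[2]-.01,p[2]+.025); fitp(c,p[:2],p[2]-.01,p[2]+.006); fitp(c,p[:2],p[2]+.008,p[2]+.025)
P=cloud(c).reshape(-1,3);d=np.hypot(P[:,0]-.493,P[:,1]+.2985);h=cv2.cvtColor(c['pixels'],cv2.COLOR_RGB2HSV).reshape(-1,3)
m=(d<.021)&(h[:,1]<50)&(h[:,2]>170)&(P[:,2]>.06);print('crown z',m.sum(),np.median(P[m,2]))
cv2.imwrite('pics/z10.png',np.hstack([cv2.resize(c['pixels'][60:150,150:240],(400,400)),cv2.resize(t['pixels'][180:280,320:420],(400,400))])[:,:,::-1])
```

```text
12.5 [ 0.49304491 -0.29854     0.04485098] [-9.06320137  4.72506664 28.84780553] [0.99475727 1.84256742 0.00940794] 0.5450275535577433 [ 0.0005 -0.0001 -0.     -0.0012  0.001   0.0005  0.001 ]
tilt 0.002442060818885761
fit 107 [ 0.4926 -0.2984] rms 0.0019
fit 52 [ 0.4927 -0.2984] rms 0.0016
fit 45 [ 0.4926 -0.2985] rms 0.002
crown z 42 0.07789219020634758
```

View pics/z10.png

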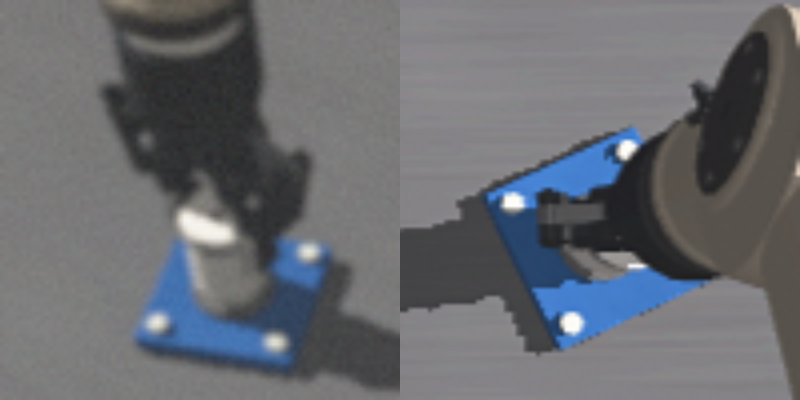

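View pics/scene10.png

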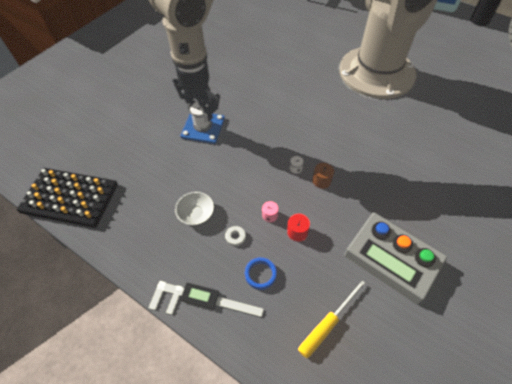

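The piston is seated: crown at z about 0.078 (0.079 expected), push 29 N and steady. Everything else is in its original place and all keys are up. I hand in.

```bash
python3 -c "
from station import bot
print(bot.hand_in())"
```

```text
the job is handed in; nothing more can be done
None
```

I pressed green, let it up, then pressed blue and let it up, with the gauge empty and orange not touched. I then set the large bright piston over the post, pushed it down to the hard stop, and handed in while still gripping and pressing it. The hand-in gave no verdict.

**Final state of the piston:**
- The vertical push was 29 N and steady, against 12 N for the plunger at flush, which leaves roughly 17 N on the post.
- The fitted piston axis was within about 0.5 mm of the post axis.
- The tool tilt was 0.002 rad.
- The crown top measured about 0.078 m; 0.079 m was expected when seated.

**Keys and other parts:** In the last picture, all keys were up and the tape, dish, bearing and screwdriver looked unmoved.

**Checks that disagreed:**
- **Fingertip height:** At full press the fingertips read 0.056 m, where 0.052 m was expected. The depth picture showed each cap down about 6–8 mm, level with its collar, and the force reached 23 N on green and 36 N on blue, so I took both keys as fully down.
- **Sideways force:** The final press also carries about 10 N of sideways force. It was not increasing.

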